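# Shake the pet tag out of its slotted box

## Task

The metal pet tag is in the small slotted box inside the low case. Slide open the lid over that box, lift the box out, turn its slotted end down over the kidney dish and shake until the tag falls through the slot into the dish. Then put the empty box back flat on its base in the compartment it came from and slide the lid fully shut, leaving the tag in the dish and the vials and the paste pot where they are.

Things in the scene. Friction and masses are not known exactly. Their poses are not given: they have to be found in the camera images.
- case: low white case fixed to the worktop, 150 (its x) by 392 (y) by 58 mm high; origin at the centre of its underside, z up. A middle wall at y = 0, 42 mm high, 5 mm thick, parts it into a left (+y) and a right (-y) compartment, each 138 by 187 mm inside, floor 6 mm above the worktop. Each has a clear sliding lid; the left lid runs above the right one
- lid_left (a joint): slide of the lid over the left (+y) compartment, m: 0 shut, 0.145 fully open; opens towards the case's -y, over the right lid. Friction about 1 N; stays where it is left; may start up to 8 mm open. When fully open, 45 mm of it still covers the inner edge of its compartment
- lid_left_handle (a point): centre of the blue grip bar on the left lid: bar 60 mm long (case x), 12 mm wide (case y), 18 mm tall, upright on the lid near its outer (+y) end; this point is 9 mm below the bar's top, 63 mm above the worktop; axes as the case's
- lid_right (a joint): sliding of the lid over the right (-y) compartment, m: 0 shut, 0.145 fully open; it moves towards the case's +y, under the left lid. Otherwise like lid_left.
- lid_right_handle (a point): middle of the blue grip bar on the right lid, same bar, near the lid's outer (-y) end; 55 mm above the worktop; axes as the case's
- tag_box: closed clear box with orange base and ends, 72 (its x) by 50 (y) by 30 mm high, about 100 g, smooth, lying on its base in one of the compartments; origin at the centre of its underside, z up. Floor 6 mm, roof 6, sides 3, ends 4 mm thick; inside 64 by 44 by 18 mm. Only opening: a slot in the -x end, which faces roughly to the robot. Grip it across its 50 mm width
- slot (a point): centre of the slot in the box's -x end, on the outside, at box x = -36, y = -9.5, z = 10 mm; axes as the box's. The slot is 21 mm wide (box y, from -20 to +1) and 8 mm high, flush with the inner floor, so it lies to the right of the 44 mm wide end wall. With this end down the tag comes to rest on the wall beside the slot until it is rocked or shaken sideways into line
- tag: round metal pet tag with brass rim, 18 mm across and 4 mm thick, 12 g, starting flat on the box's inner floor in its left (box +y) half, not in line with the slot; it slides easily in the box (friction about 0.25); origin at the centre of one face, z along its axis
- polish_paste: small round pot with a turquoise lid, 54 mm across, 28 mm high, standing in the other compartment; origin at the centre of its underside; leave it there
- kidney_dish: steel kidney-shaped dish, 245 mm (its x, which lies roughly across the robot's view) by 125 mm (its y), 38 mm high, held fast to the worktop on the other side of the work area from the case; origin at the centre of its underside; inner floor 4 to 10 mm above it
- vial_d: brown glass vial with green cap, 46 mm across, 85 mm high, standing behind the work; origin at the centre of its underside
- vial_b: clear vial with blue cap, 30 mm across, 60 mm high, standing behind the work; origin at the centre of its underside

How it is judged:
On the way, in this order (a step that is already met when the one before it is completed fails the run):
1. the lid over the tag box is slid open (at least 0.08 m) (((y of tag_box in the frame of case above 0 m and value of joint lid_left above 0.08 m) or (y of tag_box in the frame of case below 0 m and value of joint lid_right above 0.08 m))), for 0.1 s.
2. the tag box is lifted out of the case with the tag still in it (height (world z) of tag_box above 0.08 m and distance between tag and tag_box below 0.045 m), for 0.1 s.
3. the tag has dropped out of the box into the kidney dish while the box is held above it, slotted end down (x of tag in the frame of kidney_dish between -0.115 and 0.115 m and y of tag in the frame of kidney_dish between -0.06 and 0.06 m and z of tag in the frame of kidney_dish below 0.04 m and contact force between tag and kidney_dish above 0.02 N and height (world z) of tag_box above 0.06 m and angle between tag_box's own z axis and vertical above 0.5 rad), for 0.1 s.
4. the empty box lies flat on its base on the floor of its own compartment, let go, the lid still open (x of tag_box in the frame of case between -0.05 and 0.05 m and z of tag_box in the frame of case between 0 and 0.014 m and angle between tag_box's own z axis and vertical below 0.12 rad and ((y of tag_box in the frame of case between 0.015 and 0.18 m and y of polish_paste in the frame of case below 0 m) or (y of tag_box in the frame of case between -0.18 and -0.015 m and y of polish_paste in the frame of case above 0 m)) and contact force between the fingers and tag_box below 0.2 N and value of joint any of lid_left, lid_right above 0.05 m), for 0.2 s.
At the end, for the whole second after the job is handed in: Both lids are shut to within 12 mm; the tag box lies flat on its base in the compartment it started in and the paste pot stands in the other; the tag lies at rest in the kidney dish (x of tag in the frame of kidney_dish between -0.115 and 0.115 m and y of tag in the frame of kidney_dish between -0.06 and 0.06 m and z of tag in the frame of kidney_dish below 0.04 m and contact force between tag and kidney_dish above 0.02 N and x of tag_box in the frame of case between -0.05 and 0.05 m and z of tag_box in the frame of case between 0 and 0.014 m and angle between tag_box's own z axis and vertical below 0.12 rad and ((y of tag_box in the frame of case between 0.015 and 0.18 m and y of polish_paste in the frame of case below 0 m) or (y of tag_box in the frame of case between -0.18 and -0.015 m and y of polish_paste in the frame of case above 0 m)) and x of polish_paste in the frame of case between -0.06 and 0.06 m and z of polish_paste in the frame of case below 0.014 m and value of joint each of lid_left, lid_right below 0.012 m and linear speed of each of tag, tag_box below 0.02 m/s); the robot touches nothing.
It fails at once if a vial is moved more than 25 mm or knocked over (distance of any of vial_d, vial_b from where it was at the start of the episode above 0.025 m).
It fails at once if the paste pot is moved more than 40 mm (distance of polish_paste from where it was at the start of the episode above 0.04 m).
It also fails if it takes over 67 s, if anything falls off the work surface, if the arm or the gripper's body presses on something with over 40 N, if the wrist force passes 120 N, or if a joint passes its speed limit or range.

## Robot

A 6-joint arm with a two-finger parallel gripper is mounted at the origin on a cart in front of the work surface, level with it; the furniture and walls round the work are solid. World frame = base frame: x ahead of the robot, y to its left, z up, the work surface at z = 0. Lengths are in m, angles in rad, forces in N, time in s.
With the tool pointing down it reaches from about 0.4 to 0.825 m from the base axis. Payload 7 kg.
Tool frame: the origin (TCP) lies on the centre line of the jaws, within the pads' length; the fingertips stand 14 mm ahead of it and the grasp point (between the pads) lies 5 mm behind it; z points along the fingers, y is the line along which they close (so a half turn about z gives the same grasp; the last joint's range is limited). The gripper opens to 88 mm and grips with 3 to 60 N. Pads are 19 mm wide; open, the fingers measure 130 mm over their backs; the gripper's body (78 mm by 193 mm) begins 47 mm behind the grasp point.
Start: joints at [-1.046, 0.359, 0.012, 0, -1.224, -0.288], TCP at [0.158, -0.656, 0.241] pointing down, gripper open.
Joint ranges: [-3.07, 3.07], [-1.43, 2.12], [-1.02, 1.25], [-3.03, 1.67], [-3.05, -0], [-3.03, 3.03]. Speed limits (rad/s): [2.39, 2.39, 3.01, 3.14, 3.14, 3.14].

## Interface

Orientations are given as [roll, pitch, yaw] about the fixed x, y, z axes, in that order (R = Rz(yaw) Ry(pitch) Rx(roll)).
In Python, from station import arm gives the robot as it stands.
- The arm moves only by the tool move_arm, never from a script. Its argument "rows" is a list of rows, each an object with "translation": the shift along the tool's x, y, z in cm, a list of three; "rot": the turn, a rotation vector about the tool's x, y, z in degrees, a list of three; "hand": the closure, from 0 (fully open) to 1 (shut). A call has 1 to 8 rows; each row is the pose to reach, as a shift and turn from the pose commanded when the call began, along the tool's axes at that moment; what a row does not reach only later rows make up. A row lasts 1/12 s, in which the tool goes at most 41.7 mm and 7.16 degrees, less where a joint would pass 70% of its speed; a pose out of reach is approached as far as the arm can. A call with a gripper value outside its range is refused whole. The fingers move at their own pace and stop on an object; "squeeze" is the grip in N (left out, the last holds). Time passes only in rows, so rows that repeat a pose let the fingers close. It gives the time, the measured TCP pose, the force, the opening and the grip force at its end, in the units of the state.
- arm.get_state(): the state, without advancing time (a new reading comes with each control period).
- arm.grab_frame(name): name is "scene" or "side" or "wrist"; returns (picture, depth): 420x560x3 uint8, red, green, blue; 420x560 float32, m along the optical axis (not along the pixel's ray), 0 where there is no reading.
- arm.camera_params(name): a dict with "vfov" (degrees; the focal length in pixels is half the picture's height over the tangent of half this angle, whatever the lens; pixels are square), "cx", "cy" (the principal point, pixels), "position" and "orientation" of the camera in the world; the wrist camera has in their place "tool_from_camera" (4x4, takes a point from camera to tool coordinates, whose origin is the TCP and whose axes are the flange's). Camera axes: x right, y down, z forward; pixel columns grow to the right and rows downward; lengths in m; the calibration is good to about 2 mm. A picture is of the moment at which its call begins: read the wrist's pose just before it. camera_params takes no time and is no camera call.
- arm.job_done(): hands the job in; it is judged then, once.
Trained networks look in the newest picture that a camera, given by its name, has taken for a name from the list of things; names that differ only in an ending like _2 or _b are one class to them, and where a whole thing is asked for, a point or a joint stands for the part that bears it (a point fixed in the world has none). Each returns a list of dicts, best first, with "p" (0 to 1); they miss things now and then, are a little off and sometimes report something else, mostly with a low value. They report only what shows in the picture. A call takes as long as a camera call.
- arm.search_frame(label, camera): "point" ([x, y, z] in m, in the coordinates of the camera as it stood for that picture, good to about 4 mm: the middle of the surface that is visible of it).
- arm.pinpoint(label, camera): "point" ([x, y, z] in m, in the coordinates of the camera as it stood for that picture, good to about 4 mm: a listed point, or the origin of a listed thing).
The state is a dict: "t": time; "q": joint angles; "qd": joint speeds; "joint_efforts": joint torques, N m; "eef_pos": TCP position; "ee_rot": TCP orientation; "force": force on the tool from outside, world axes, zero at the start; "moment": the same for the moment, N m; "width": finger opening in m; "gripper_force": force on a finger pad.
Only numpy, scipy, OpenCV 4.12 (cv2) and the standard library are available. Lean on these libraries where they do the work, as an engineer would, in place of code of your own. Each camera call takes 0.05 s, during which the arm holds its last target. There are 200 camera calls.

## Working session

There is one attempt and no reset: what is moved stays moved. The work goes in short steps, Python scripts to look and compute and a tool call to move; the robot and the scene stay as the last step left them, time stands still between calls to the robot, and variables do not carry over. Pictures are saved under pics/ and viewed, at most 11 in all, crops included, and the job is handed in when it is done.

Besides the shell and the picture viewer there is one more tool, called after "Call:" as name(argument=value, ...) on one line, values as JSON. move_arm: Moves the arm, as the interface text tells. Its arguments: {"type":"object","properties":{"rows":{"type":"array","items":{"type":"object","properties":{"translation":{"type":"array","items":{"type":"number"}},"rot":{"type":"array","items":{"type":"number"}},"hand":{"type":"number"}}}},"squeeze":{"type":"number"}},"required":["rows"]}

```bash
ls; mkdir -p pics
cat > h.py <<'E'
import numpy as np,cv2
from station import arm
from scipy.spatial.transform import Rotation as R
def rot(o): 
    o=np.array(o); return R.from_euler('xyz',o) if o.shape==(3,) else (R.from_matrix(o) if o.shape==(3,3) else R.from_quat(o))
def camT(n):
    p=arm.camera_params(n);T=np.eye(4)
    if 'tool_from_camera' in p:
        s=arm.get_state();T[:3,:3]=rot(s['ee_rot']).as_matrix();T[:3,3]=s['eef_pos'];return T@np.array(p['tool_from_camera'])
    T[:3,:3]=rot(p['orientation']).as_matrix();T[:3,3]=p['position'];return T
def w(T,p): return T[:3,:3]@np.array(p)+T[:3,3]
def cloud(n,d):
    p=arm.camera_params(n);h,wd=d.shape;f=h/2/np.tan(np.radians(p['vfov']/2))
    v,u=np.mgrid[:h,:wd];P=np.stack([(u-p['cx'])/f*d,(v-p['cy'])/f*d,d],-1)
    T=camT(n);return P@T[:3,:3].T+T[:3,3]
def save(n,f,d=None):
    cv2.imwrite('pics/'+f,n[:,:,::-1])
def go(pos,rpy):
    "relative tool move cm/deg from current commanded(measured) pose"
    s=arm.get_state();r0=rot(s['ee_rot']);
    return np.round(100*r0.inv().apply(np.array(pos)-s['eef_pos']),2),np.round(np.degrees((r0.inv()*R.from_euler('xyz',rpy)).as_rotvec()),2)
E
python3 - <<'E'
from h import *
print(arm.get_state()); 
for n in('scene','side'):
    print(n,{k:np.array(v).round(3).tolist() for k,v in arm.camera_params(n).items()})
    T=camT(n);im,d=arm.grab_frame(n);save(im,n+'0.png')
    for l in ['case','tag_box','slot','tag','lid_left_handle','lid_right_handle','polish_paste','kidney_dish','vial_d','vial_b']:
        print(l,[(w(T,r['point']).round(3).tolist(),round(r['p'],2)) for r in arm.pinpoint(l,n)[:2]])
E
```

```text
pics
{'t': 0.0, 'q': array([-1.04589725e+00,  3.59396226e-01,  1.10450801e-02, -3.78108407e-04,
       -1.22410031e+00, -2.88113038e-01]), 'qd': array([ 0.00146448, -0.00100028, -0.00104387, -0.00048921,  0.0002536 ,
        0.00107531]), 'joint_efforts': array([-9.62744116e-05, -5.82723212e+01,  2.93048126e+01,  6.99700847e+00,
        6.94215763e-03, -1.88081517e-04]), 'eef_pos': array([ 0.15821901, -0.65570225,  0.2396056 ]), 'ee_rot': array([ 3.13990474e+00, -1.29551337e-04, -2.90493528e+00]), 'force': array([-0.2378431 , -0.90612565,  0.28543309]), 'moment': array([ 0.02799309, -0.01448779,  0.02202298]), 'gripper_force': 0.0, 'width': 0.08782201156269034}
scene {'vfov': 44.057, 'cx': 280.991, 'cy': 211.888, 'position': [-0.41, 0.613, 1.125], 'orientation': [-2.317, -0.01, -2.107]}
case [([0.527, 0.202, 0.002], 0.66), ([0.705, -0.018, 0.001], 0.59)]
tag_box []
slot []
tag []
lid_left_handle [([0.514, 0.384, 0.063], 0.69)]
lid_right_handle [([0.536, 0.025, 0.058], 0.69)]
polish_paste []
kidney_dish [([0.511, -0.211, -0.001], 0.97)]
vial_d [([0.72, 0.035, -0.003], 0.89), ([0.705, -0.019, 0.002], 0.45)]
vial_b [([0.72, 0.035, -0.003], 0.89), ([0.705, -0.019, 0.002], 0.45)]
side {'vfov': 49.339, 'cx': 277.06, 'cy': 212.201, 'position': [0.27, 1.335, 0.577], 'orientation': [-1.935, -0.015, -2.911]}
case [([0.523, 0.202, 0.003], 0.61), ([0.542, 0.021, 0.057], 0.37)]
tag_box [([0.518, 0.326, 0.009], 0.64)]
slot [([0.485, 0.316, 0.02], 0.62)]
tag [([0.525, 0.201, -0.001], 0.5)]
lid_left_handle [([0.513, 0.383, 0.065], 0.62)]
lid_right_handle [([0.482, 0.316, 0.02], 0.74), ([0.523, 0.201, 0.003], 0.63)]
polish_paste [([0.539, 0.021, 0.056], 0.38)]
kidney_dish [([0.51, -0.208, 0.004], 0.85)]
vial_d []
vial_b []
```

View pics/scene0.png

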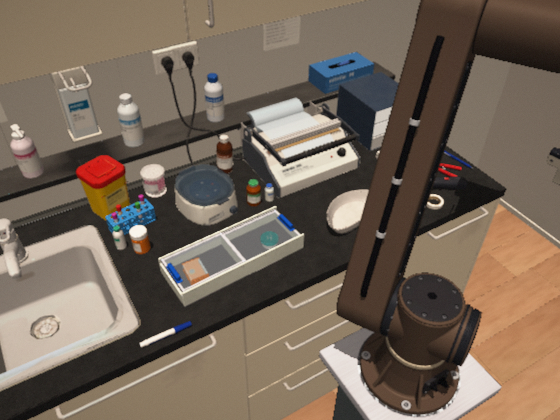

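View pics/side0.png

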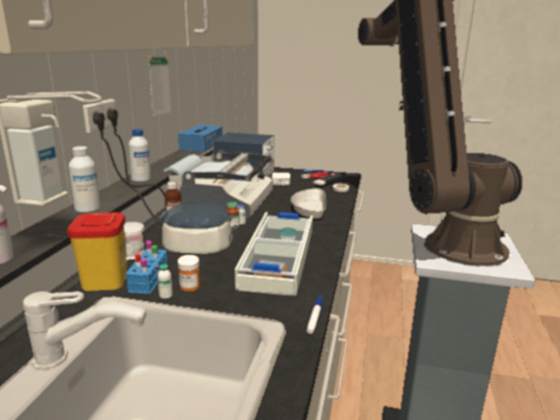

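The box is in the left (+y) compartment (scene pixel 195,270) and the paste pot is in the right one (270,240). The vials stand behind the case at (254,190) and (269,192), and the dish is at (350,210). I'll go above the left handle via a point in front of the dish.

Run:
```python
from h import *
y=-np.pi+.061
print(go([.5,-.2,.24],[np.pi,0,y]),go([.513,.25,.24],[np.pi,0,y]))
```

```text
(array([-43.92,  36.32,   0.06]), array([ 0.  ,  0.  , 10.07])) (array([-5.574e+01,  7.976e+01,  6.000e-02]), array([ 0.  ,  0.  , 10.07]))
```

Call:
move_arm(rows=[{"translation": [-44,36,0],"rot": [0,0,10],"hand": 0.2},{"translation": [-44,36,0],"rot": [0,0,10],"hand": 0.2},{"translation": [-44,36,0],"rot": [0,0,10],"hand": 0.2},{"translation": [-44,36,0],"rot": [0,0,10],"hand": 0.2},{"translation": [-44,36,0],"rot": [0,0,10],"hand": 0.2},{"translation": [-44,36,0],"rot": [0,0,10],"hand": 0.2},{"translation": [-44,36,0],"rot": [0,0,10],"hand": 0.2},{"translation": [-44,36,0],"rot": [0,0,10],"hand": 0.2}])

```text
t: 1.77
eef_pos: [0.36, -0.3893, 0.2409]
ee_rot: [-3.141, 0.001, -3.079]
force: [0.5, -0.7, 0.0]
width: 0.07
gripper_force: 0.0
```

Run:
```python
from h import *
s=arm.get_state();print(s['eef_pos'],s['ee_rot'],s['q'],s['t'])
print(go([.513,.25,.24],[np.pi,0,-np.pi+.061]))
```

```text
[ 0.36000389 -0.38927594  0.24091527] [-3.14116208e+00  6.77687128e-04 -3.07945424e+00] [-4.54289559e-01  1.19411742e-01 -3.05624983e-01  4.37011358e-05
 -1.14495768e+00 -1.05438654e+00] 1.7667
(array([-19.24,  62.85,   0.08]), array([-0.02,  0.04,  0.07]))
```

Call:
move_arm(rows=[{"translation": [-19,63,0],"rot": [0,0,0],"hand": 0.2},{"translation": [-19,63,0],"rot": [0,0,0],"hand": 0.2},{"translation": [-19,63,0],"rot": [0,0,0],"hand": 0.2},{"translation": [-19,63,0],"rot": [0,0,0],"hand": 0.2},{"translation": [-19,63,0],"rot": [0,0,0],"hand": 0.2},{"translation": [-19,63,0],"rot": [0,0,0],"hand": 0.2},{"translation": [-19,63,0],"rot": [0,0,0],"hand": 0.2},{"translation": [-19,63,0],"rot": [0,0,0],"hand": 0.2}])

```text
t: 2.43
eef_pos: [0.4354, -0.0644, 0.2412]
ee_rot: [3.141, 0.002, -3.079]
force: [1.2, 0.0, -1.1]
width: 0.0702
gripper_force: 0.0
```

Run:
```python
from h import *
print(go([.513,.25,.26],[np.pi,0,-np.pi+.061]))
```

```text
(array([-9.71, 30.9 , -1.86]), array([0.02, 0.09, 0.08]))
```

Call:
move_arm(rows=[{"translation": [-10,31,-2],"rot": [0,0,0],"hand": 0.2},{"translation": [-10,31,-2],"rot": [0,0,0],"hand": 0.2},{"translation": [-10,31,-2],"rot": [0,0,0],"hand": 0.2},{"translation": [-10,31,-2],"rot": [0,0,0],"hand": 0.2},{"translation": [-10,31,-2],"rot": [0,0,0],"hand": 0.2},{"translation": [-10,31,-2],"rot": [0,0,0],"hand": 0.2},{"translation": [-10,31,-2],"rot": [0,0,0],"hand": 0.2},{"translation": [-10,31,-2],"rot": [0,0,0],"hand": 0.2}])

```text
t: 3.1
eef_pos: [0.5162, 0.252, 0.2609]
ee_rot: [3.141, 0.001, -3.078]
force: [1.1, -1.1, -0.6]
width: 0.0706
gripper_force: 0.0
```

Run:
```python
from h import *
n='wrist';s=arm.get_state();print(s['eef_pos'],np.array(arm.camera_params(n)['tool_from_camera']).round(3).tolist())
T=camT(n);im,d=arm.grab_frame(n);save(im,'w1.png')
for l in ['case','tag_box','slot','tag','lid_left_handle','lid_right_handle','polish_paste']:
    print(l,[(w(T,r['point']).round(3).tolist(),round(r['p'],2)) for r in arm.pinpoint(l,n)[:2]])
P=cloud(n,d)
m=(im[...,2]>120)&(im[...,0]<90)&(P[...,2]>.05)&(P[...,2]<.09)
k,lab,st,c=cv2.connectedComponentsWithStats(m.astype(np.uint8))
for i in range(1,k):
    if st[i,4]>80:
        q=P[lab==i];r=cv2.minAreaRect((q[:,:2]*1000).astype(np.float32));print(st[i],r,np.median(q[:,2]))
```

```text
[0.51623687 0.2520027  0.26090106] [[0.001, -0.955, -0.297, 0.08], [1.0, 0.001, -0.0, -0.0], [0.001, -0.297, 0.955, -0.144], [0.0, 0.0, 0.0, 1.0]]
case [([0.526, 0.206, -0.0], 0.94)]
tag_box []
slot []
tag []
lid_left_handle [([0.516, 0.39, 0.067], 0.89)]
lid_right_handle [([0.538, 0.022, 0.051], 0.77)]
polish_paste []
[ 51 150  23  64 684] ((536.7030639648438, 20.15610122680664), (69.7271957397461, 14.863109588623047), 4.311748027801514) 0.0635481769914108
[399 150  24  66 835] ((513.5758056640625, 381.9909973144531), (71.09614562988281, 15.388341903686523), 2.300926923751831) 0.07100314926341722
```

View pics/w1.png

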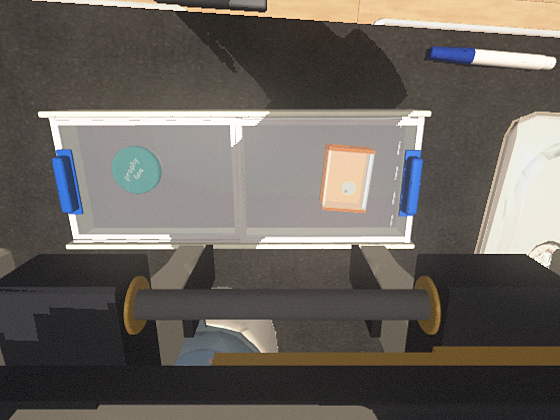

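The wrist view shows the box at (347,178) with the tag in it at (349,187). The left grip bar is at (412,182), the right at (66,182), and the pot at (136,170).

Run:
```python
from h import *
for p in([.5145,.384,.11],[.5145,.384,.076]):print(go(p,[np.pi,0,-np.pi+.061]))
```

```text
(array([-0.7 , 13.57, 15.09]), array([0.01, 0.02, 0.02]))
(array([-0.7 , 13.57, 18.49]), array([0.01, 0.02, 0.02]))
```

Call:
move_arm(rows=[{"translation": [-0.7,13.6,12],"rot": [0,0,0],"hand": 0.4},{"translation": [-0.7,13.6,12],"rot": [0,0,0],"hand": 0.4},{"translation": [-0.7,13.6,12],"rot": [0,0,0],"hand": 0.4},{"translation": [-0.7,13.6,12],"rot": [0,0,0],"hand": 0.4},{"translation": [-0.7,13.6,12],"rot": [0,0,0],"hand": 0.4},{"translation": [-0.7,13.6,15],"rot": [0,0,0],"hand": 0.4},{"translation": [-0.7,13.6,17],"rot": [0,0,0],"hand": 0.4},{"translation": [-0.7,13.6,18.5],"rot": [0,0,0],"hand": 0.4}])

```text
t: 4.17
eef_pos: [0.514, 0.384, 0.0739]
ee_rot: [-3.14, -0.001, -3.08]
force: [0.2, -0.5, 0.0]
width: 0.0528
gripper_force: 0.0
```

Call:
move_arm(rows=[{"translation": [0,0,0],"rot": [0,0,0],"hand": 0.6},{"translation": [0,0,0],"rot": [0,0,0],"hand": 0.8},{"translation": [0,0,0],"rot": [0,0,0],"hand": 1},{"translation": [0,0,0],"rot": [0,0,0],"hand": 1},{"translation": [0,0,0],"rot": [0,0,0],"hand": 1},{"translation": [0,0,0],"rot": [0,0,0],"hand": 1}], squeeze=10)

```text
t: 4.67
eef_pos: [0.5148, 0.3856, 0.0768]
ee_rot: [3.14, 0.001, -3.079]
force: [0.0, -0.1, -0.5]
width: 0.018
gripper_force: 0.0
```

Call:
move_arm(rows=[{"translation": [0,0,0],"rot": [0,0,0],"hand": 1},{"translation": [0,0,0],"rot": [0,0,0],"hand": 1},{"translation": [0,0,0],"rot": [0,0,0],"hand": 1}], squeeze=15)

```text
t: 4.92
eef_pos: [0.5147, 0.3857, 0.0764]
ee_rot: [3.141, 0.001, -3.079]
force: [-1.6, 0.3, 6.0]
width: 0.0117
gripper_force: 15.0
```

Call:
move_arm(rows=[{"translation": [0,-2,0],"rot": [0,0,0],"hand": 1},{"translation": [0,-4,0],"rot": [0,0,0],"hand": 1},{"translation": [0,-6,0],"rot": [0,0,0],"hand": 1},{"translation": [0,-8,0],"rot": [0,0,0],"hand": 1},{"translation": [0,-10,0],"rot": [0,0,0],"hand": 1},{"translation": [0,-12,0],"rot": [0,0,0],"hand": 1},{"translation": [0,-13.5,0],"rot": [0,0,0],"hand": 1},{"translation": [0,-14.4,0],"rot": [0,0,0],"hand": 1}])

```text
t: 5.58
eef_pos: [0.5245, 0.242, 0.0765]
ee_rot: [3.138, 0.003, -3.08]
force: [-14.0, 30.7, 1.7]
width: 0.0133
gripper_force: 15.1
```

Call:
move_arm(rows=[{"translation": [0,0.4,0],"rot": [0,0,0],"hand": 0.6},{"translation": [0,0.4,0],"rot": [0,0,0],"hand": 0.5},{"translation": [0,0.4,0],"rot": [0,0,0],"hand": 0.5},{"translation": [0,0.4,-3],"rot": [0,0,0],"hand": 0.4},{"translation": [0,0.4,-7],"rot": [0,0,0],"hand": 0.3},{"translation": [0,2,-11],"rot": [0,0,0],"hand": 0.2},{"translation": [0,5,-14],"rot": [0,0,0],"hand": 0.2},{"translation": [0,5,-14],"rot": [0,0,0],"hand": 0.2}])

```text
t: 6.25
eef_pos: [0.5229, 0.2961, 0.2223]
ee_rot: [3.136, 0.009, -3.077]
force: [1.3, 1.1, 1.7]
width: 0.061
gripper_force: 0.0
```

Run:
```python
from h import *
n='wrist';s=arm.get_state();print(s['eef_pos'],s['qd'].round(3))
T=camT(n);im,d=arm.grab_frame(n);save(im,'w2.png')
for l in ['tag_box','slot','tag','lid_left_handle','lid_right_handle','case']:
    print(l,[(w(T,r['point']).round(3).tolist(),round(r['p'],2)) for r in arm.pinpoint(l,n)[:2]])
P=cloud(n,d)
m=(im[...,0].astype(int)-im[...,2]>60)&(P[...,2]>-.01)&(P[...,2]<.06)&(P[...,1]>.25)
k,lab,st,c=cv2.connectedComponentsWithStats(m.astype(np.uint8))
for i in range(1,k):
    if st[i,4]>150:
        q=P[lab==i];print(st[i],cv2.minAreaRect((q[:,:2]*1000).astype(np.float32)),np.percentile(q[:,2],[5,50,95]))
# top-height points above compartment
m=(P[...,2]>.028)&(P[...,2]<.045)&(abs(P[...,0]-.518)<.06)&(P[...,1]>.27)&(P[...,1]<.37)
print(m.sum(),cv2.minAreaRect((P[m][:,:2]*1000).astype(np.float32)))
```

```text
[0.52286171 0.2960698  0.22226875] [-0.002  0.03  -0.073 -0.031  0.047  0.028]
tag_box [([0.518, 0.327, 0.007], 0.65)]
slot [([0.485, 0.315, 0.017], 0.8)]
tag []
lid_left_handle [([0.527, 0.244, 0.066], 0.93)]
lid_right_handle []
case [([0.524, 0.206, 0.002], 0.62)]
[ 283  138   58   77 3273] ((515.1107788085938, 320.6063232421875), (55.65509796142578, 72.88593292236328), 88.51114654541016) [0.01308618 0.02736241 0.02865827]
894 ((528.248291015625, 331.60382080078125), (76.94157409667969, 99.3377456665039), 89.82459259033203)
```

View pics/w2.png

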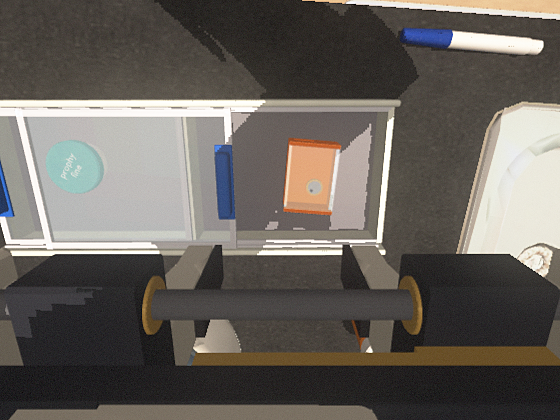

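The lid is open and the blue bar is now at (225,182). The box is at (312,178) with the tag at (314,187). I'll zoom in to get the box yaw.

Run:
```python
from h import *
im=cv2.imread('pics/w2.png')[125:225,265:365];cv2.imwrite('pics/c2.png',cv2.resize(im,(600,600),interpolation=cv2.INTER_CUBIC))
```

```text
(no output)
```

View pics/c2.png

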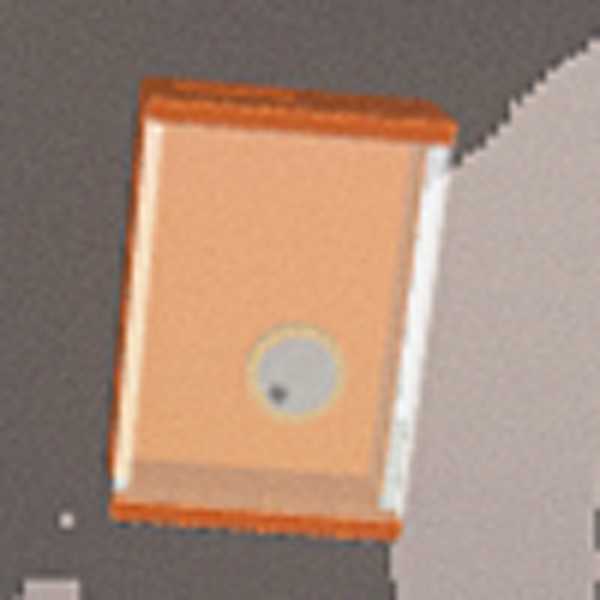

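The crop shows the roof corners at about (149,97), (455,122), (112,518) and (400,538), and the tag at (296,373).

Run:
```python
from h import *
p=arm.camera_params('wrist');f=210/np.tan(np.radians(p['vfov']/2));s=arm.get_state();T=camT('wrist')
W=[]
for u,v in[(149,97),(455,122),(112,518),(400,538),(296,373)]:
    r=T[:3,:3]@np.array([(265+u/6-.4-p['cx'])/f,(125+v/6-.4-p['cy'])/f,1]);z=.036 if len(W)<4 else .016
    W.append(T[:3,3]+r*(z-T[2,3])/r[2])
W=np.array(W)[:,:2];print(W.round(4));print(W[:4].mean(0),np.linalg.norm(W[1]-W[0]),np.linalg.norm(W[2]-W[0]),np.linalg.norm(W[3]-W[1]),np.linalg.norm(W[3]-W[2]))
for a,b in((0,2),(1,3)):print(np.degrees(np.arctan2(*(W[b]-W[a])[::-1])))
for a,b in((0,1),(2,3)):e=W[b]-W[a];print(np.degrees(np.arctan2(-e[0],e[1])))
c=W[:4].mean(0);print(s['eef_pos'],s['t'])
for yaw in(-.02,-.035,-.05):print(go([*c,.12],[np.pi,0,-np.pi+yaw]),go([*c,.027],[np.pi,0,-np.pi+yaw]))
```

```text
[[0.4774 0.2945]
 [0.4783 0.3429]
 [0.5474 0.2932]
 [0.5478 0.3416]
 [0.5255 0.3238]]
[0.51271973 0.31802426] 0.0484186362471092 0.06997490841478342 0.06957708901758472 0.04843867435616202
-1.0828546529301608
-1.0681861297147237
-0.9975956480557556
-0.5270580934339796
[0.51977974 0.29049558 0.21406162] 6.6
(array([0.51, 2.81, 9.4 ]), array([-0.12, -0.12,  4.69])) (array([ 0.5 ,  2.83, 18.7 ]), array([-0.12, -0.12,  4.69]))
(array([0.51, 2.81, 9.4 ]), array([-0.12, -0.12,  5.54])) (array([ 0.5 ,  2.83, 18.7 ]), array([-0.12, -0.12,  5.54]))
(array([0.51, 2.81, 9.4 ]), array([-0.12, -0.11,  6.4 ])) (array([ 0.5 ,  2.83, 18.7 ]), array([-0.12, -0.11,  6.4 ]))
```

Call:
move_arm(rows=[{"translation": [0,3.5,4],"rot": [0,0,4.8],"hand": 0.3},{"translation": [0,3.5,8],"rot": [0,0,4.8],"hand": 0.3},{"translation": [0,3.5,10],"rot": [0,0,4.8],"hand": 0.3},{"translation": [0,3.5,11],"rot": [0,0,4.8],"hand": 0.3},{"translation": [0,3.5,11],"rot": [0,0,4.8],"hand": 0.3},{"translation": [0,3.5,11],"rot": [0,0,4.8],"hand": 0.3}])

```text
t: 7.1
eef_pos: [0.5186, 0.326, 0.1058]
ee_rot: [-3.14, -0.0, 3.12]
force: [0.1, -0.1, 0.1]
width: 0.0617
gripper_force: 0.0
```

Run:
```python
from h import *
n='wrist';s=arm.get_state();print(s['eef_pos'],s['ee_rot'],s['width'])
T=camT(n);im,d=arm.grab_frame(n);cv2.imwrite('pics/w3.png',im[:260,:,::-1])
for l in ['tag_box','slot']:
    print(l,[(w(T,r['point']).round(3).tolist(),round(r['p'],2)) for r in arm.pinpoint(l,n)[:2]])
print(go([.518,.325,.028],[np.pi,0,-np.pi-.016]))
```

```text
[0.51855233 0.32599919 0.1058416 ] [-3.14041458e+00 -1.21984636e-04  3.12016190e+00] 0.06166688106833646
tag_box [([0.52, 0.324, 0.005], 0.67)]
slot [([0.487, 0.318, 0.016], 0.96)]
(array([ 0.13, -0.22,  7.97]), array([ 0.13,  0.14, -0.32]))
```

View pics/w3.png

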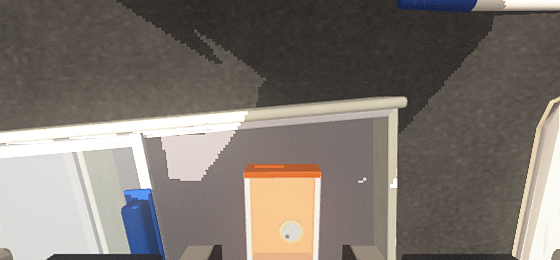

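The box spans columns 245–320 and the fingers 215–350, so they are centred and aligned. Going down to grip it.

Call:
move_arm(rows=[{"translation": [0,0,3],"rot": [0,0,0],"hand": 0.3},{"translation": [0,0,5],"rot": [0,0,0],"hand": 0.3},{"translation": [0,0,6.8],"rot": [0,0,0],"hand": 0.3},{"translation": [0,0,7.7],"rot": [0,0,0],"hand": 0.3},{"translation": [0,0,7.7],"rot": [0,0,0],"hand": 0.35},{"translation": [0,0,7.7],"rot": [0,0,0],"hand": 0.4},{"translation": [0,0,7.7],"rot": [0,0,0],"hand": 0.6},{"translation": [0,0,7.7],"rot": [0,0,0],"hand": 0.6}], squeeze=25)

```text
t: 7.92
eef_pos: [0.519, 0.3272, 0.0302]
ee_rot: [3.14, 0.002, 3.12]
force: [-0.1, 0.7, 2.4]
width: 0.0497
gripper_force: 25.0
```

Call:
move_arm(rows=[{"translation": [0,0,0],"rot": [0,0,0],"hand": 1},{"translation": [0,0,0],"rot": [0,0,0],"hand": 1},{"translation": [0,0,0],"rot": [0,0,0],"hand": 1},{"translation": [0,0,0],"rot": [0,0,0],"hand": 1}])

```text
t: 8.25
eef_pos: [0.5189, 0.3272, 0.0302]
ee_rot: [3.14, 0.002, 3.121]
force: [-0.7, -0.9, 7.4]
width: 0.0495
gripper_force: 25.0
```

Call:
move_arm(rows=[{"translation": [0,0,-2],"rot": [0,0,0],"hand": 1},{"translation": [0,0,-4],"rot": [0,0,0],"hand": 1},{"translation": [0,0,-6.5],"rot": [0,4,0],"hand": 1},{"translation": [0,0,-9],"rot": [0,8,0],"hand": 1},{"translation": [0,0,-11.5],"rot": [0,12,0],"hand": 1},{"translation": [0,0,-13],"rot": [0,12,0],"hand": 1},{"translation": [0,0,-13],"rot": [0,12,0],"hand": 1},{"translation": [0,0,-13],"rot": [0,12,0],"hand": 1}])

```text
t: 8.92
eef_pos: [0.5185, 0.3266, 0.1592]
ee_rot: [3.14, -0.208, 3.12]
force: [-1.1, -0.3, -2.2]
width: 0.05
gripper_force: 25.0
```

Run:
```python
from h import *
s=arm.get_state();print(s['eef_pos'],s['ee_rot'],s['width'],s['gripper_force'])
for th in(0.21,):
    r=(R.from_euler('y',th)*R.from_euler('xyz',[np.pi,0,-np.pi-.016])).as_euler('xyz')
    for p in([.53,.06,.17],[.51,-.20,.15]):print(go(p,r))
```

```text
[0.51847054 0.32655229 0.15916125] [ 3.14000666 -0.20810421  3.11965131] 0.049984018787453496 24.998637065291405
(array([ -1.48, -26.62,  -1.46]), array([ 0.35,  0.11, -0.31]))
(array([ -0.49, -52.66,   0.75]), array([ 0.35,  0.11, -0.31]))
```

Call:
move_arm(rows=[{"translation": [0,-1.5,0],"rot": [0,0,0],"hand": 1},{"translation": [0,-4,0],"rot": [0,0,0],"hand": 1},{"translation": [-0.5,-7,0],"rot": [0,0,0],"hand": 1},{"translation": [-0.5,-10.5,0],"rot": [0,0,0],"hand": 1},{"translation": [-0.5,-14,0],"rot": [0,0,0],"hand": 1},{"translation": [-0.5,-17.5,0],"rot": [0,0,0],"hand": 1},{"translation": [-0.5,-21,0],"rot": [0,0,0],"hand": 1},{"translation": [-0.5,-24.5,0],"rot": [0,0,0],"hand": 1}])

```text
t: 9.58
eef_pos: [0.516, 0.0794, 0.1564]
ee_rot: [-3.141, -0.211, 3.121]
force: [0.1, -0.6, -1.8]
width: 0.0499
gripper_force: 25.0
```

Call:
move_arm(rows=[{"translation": [0,-3.5,0],"rot": [0,0,0],"hand": 1},{"translation": [0,-7,0],"rot": [0,0,0],"hand": 1},{"translation": [0,-10.5,0],"rot": [0,0,0],"hand": 1},{"translation": [0,-14,0],"rot": [0,0,0],"hand": 1},{"translation": [0,-17.5,0],"rot": [0,0,0],"hand": 1},{"translation": [0,-21,0],"rot": [0,0,0],"hand": 1},{"translation": [0,-24.5,0],"rot": [0,0,0],"hand": 1},{"translation": [0,-27.5,0],"rot": [0,0,0],"hand": 1}])

```text
t: 10.25
eef_pos: [0.51, -0.1954, 0.1564]
ee_rot: [3.142, -0.211, 3.12]
force: [1.2, 0.3, -1.5]
width: 0.05
gripper_force: 25.0
```

Run:
```python
from h import *
s=arm.get_state();print(s['eef_pos'],s['q'].round(2),s['width'])
for n in('wrist','side'):
    T=camT(n);im,d=arm.grab_frame(n)
    for l in ['kidney_dish','tag','tag_box','slot']:
        print(n,l,[(w(T,r['point']).round(3).tolist(),round(r['p'],2)) for r in arm.pinpoint(l,n)[:2]])
    save(im,n+'4.png')
for th in(-20,-60):
    r=(R.from_euler('y',th,degrees=True)*R.from_euler('xyz',[np.pi,0,-np.pi-.016])).as_euler('xyz')
    print(go([.515,-.20,.13],r))
```

```text
[ 0.50996175 -0.19539515  0.15639576] [-0.01  0.34 -0.24 -0.   -1.2  -1.58] 0.049960724082723
wrist kidney_dish []
wrist tag []
wrist tag_box [([0.505, -0.193, 0.135], 0.77)]
wrist slot [([0.472, -0.206, 0.15], 0.56)]
side kidney_dish [([0.51, -0.208, 0.003], 0.83)]
side tag []
side tag_box [([0.503, -0.192, 0.139], 0.52)]
side slot [([0.47, -0.208, 0.153], 0.48)]
(array([-0.89, -0.73,  2.62]), array([ -0.33, -31.99,  -0.26]))
(array([-0.89, -0.73,  2.62]), array([ -1.07, -71.99,  -0.32]))
```

View pics/wrist4.png

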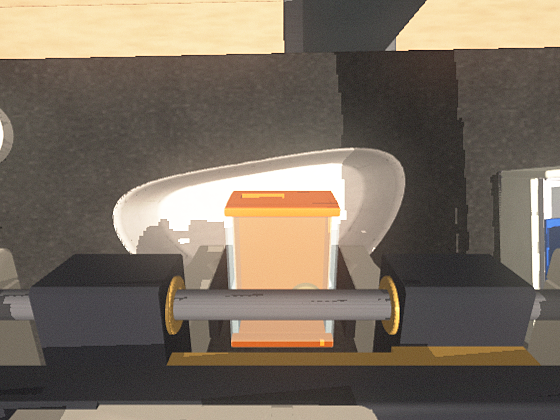

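The box is over the dish at (285,270), with the tag still in it at (305,287). Tilting the slot end down now.

Call:
move_arm(rows=[{"translation": [-0.5,-0.7,1],"rot": [0,-6,0],"hand": 1},{"translation": [-0.9,-0.7,2],"rot": [0,-13,0],"hand": 1},{"translation": [-0.9,-0.7,2.6],"rot": [0,-20,0],"hand": 1},{"translation": [-0.9,-0.7,2.6],"rot": [0,-27,0],"hand": 1},{"translation": [-0.9,-0.7,2.6],"rot": [0,-34,0],"hand": 1},{"translation": [-0.9,-0.7,2.6],"rot": [0,-41,0],"hand": 1},{"translation": [-0.9,-0.7,2.6],"rot": [0,-48,0],"hand": 1},{"translation": [-0.9,-0.7,2.6],"rot": [0,-54,0],"hand": 1}])

```text
t: 11.42
eef_pos: [0.4969, -0.2119, 0.1218]
ee_rot: [-3.136, 0.621, 3.115]
force: [-4.4, -2.6, -4.0]
width: 0.0499
gripper_force: 25.0
```

Run:
```python
from h import *
s=arm.get_state();r=rot(s['ee_rot']);print(s['eef_pos'],s['q'].round(2),r.as_matrix()[:,2],s['width'],s['force'])
for th in(-50,-60):
    for z in(.13,.1):
        q=(R.from_euler('y',th,degrees=True)*R.from_euler('xyz',[np.pi,0,-np.pi-.016])).as_euler('xyz')
        print(th,z,go([.515,-.20,z],q))
```

```text
[ 0.49691513 -0.21194528  0.12179941] [-0.05  0.05 -0.85 -0.15 -0.05 -1.4 ] [ 0.58121452 -0.02169691 -0.81346108] 0.04990245840119903 [-4.41423829 -2.61901347 -3.9697544 ]
-50 0.13 (array([-1.92,  1.25,  0.36]), array([ -1.51, -14.43,  -0.18]))
-50 0.1 (array([-0.18,  1.26,  2.8 ]), array([ -1.51, -14.43,  -0.18]))
-60 0.13 (array([-1.92,  1.25,  0.36]), array([ -1.69, -24.43,  -0.07]))
-60 0.1 (array([-0.18,  1.26,  2.8 ]), array([ -1.69, -24.43,  -0.07]))
```

Run:
```python
from h import *
for th,x,z in((-38,.54,.13),(-45,.54,.13)):
        q=(R.from_euler('y',th,degrees=True)*R.from_euler('xyz',[np.pi,0,-np.pi-.016])).as_euler('xyz')
        print(th,z,go([x,-.205,z],q))
```

```text
-38 0.13 (array([-3.97,  0.82,  1.82]), array([-1.29, -2.43, -0.31]))
-45 0.13 (array([-3.97,  0.82,  1.82]), array([-1.42, -9.43, -0.24]))
```

Call:
move_arm(rows=[{"translation": [-1.5,0.4,0.7],"rot": [0,-1,0],"hand": 1},{"translation": [-3,0.8,1.4],"rot": [0,-2,0],"hand": 1},{"translation": [-3.5,0.8,1.8],"rot": [0,-2,0],"hand": 1},{"translation": [-3.5,0.8,1.8],"rot": [0,-2,0],"hand": 1},{"translation": [-3.5,0.8,1.8],"rot": [0,-2,0],"hand": 1}])

```text
t: 11.83
eef_pos: [0.5473, -0.2073, 0.1339]
ee_rot: [-3.138, 0.666, 3.117]
force: [0.0, 0.1, -1.3]
width: 0.0499
gripper_force: 25.0
```

Run:
```python
from h import *
s=arm.get_state();r=rot(s['ee_rot']);print(s['eef_pos'],s['q'].round(2),r.as_matrix().round(2),s['width'],s['force'],s['t'])
```

```text
[ 0.54732474 -0.20731788  0.13393389] [-0.03  0.1  -0.8  -0.12 -0.   -1.45] [[-0.79  0.03  0.62]
 [ 0.02  1.   -0.02]
 [-0.62 -0.   -0.79]] 0.04985942543957085 [ 0.04515319  0.0939913  -1.30246616] 11.8333
```

Call:
move_arm(rows=[{"translation": [0.3,0,2],"rot": [0,0,0],"hand": 1},{"translation": [0.7,0,3.8],"rot": [0,0,0],"hand": 1},{"translation": [0.7,0,3.8],"rot": [0,0,7],"hand": 1},{"translation": [0.7,0,3.8],"rot": [0,0,14],"hand": 1},{"translation": [0.7,0,3.8],"rot": [0,0,21],"hand": 1},{"translation": [0.7,0,3.8],"rot": [0,0,28],"hand": 1},{"translation": [0.7,0,3.8],"rot": [0,0,35],"hand": 1},{"translation": [0.7,0,3.8],"rot": [0,0,42],"hand": 1}])

```text
t: 12.5
eef_pos: [0.5645, -0.2082, 0.0996]
ee_rot: [2.657, 0.476, 2.256]
force: [-1.0, 0.3, -0.4]
width: 0.0499
gripper_force: 25.0
```

Run:
```python
from h import *
s=arm.get_state();r=rot(s['ee_rot']);print(s['eef_pos'],s['q'].round(2),r.as_matrix().round(2),s['width'],s['force'],s['t'])
im,d=arm.grab_frame('wrist');save(im,'w5.png')
```

```text
[ 0.56445931 -0.20817928  0.09957125] [-0.09  0.19 -0.65 -0.49 -0.08 -1.77] [[-0.56  0.55  0.62]
 [ 0.69  0.73 -0.02]
 [-0.46  0.41 -0.79]] 0.049883544544537875 [-0.97016008  0.32013658 -0.40753994] 12.5
```

View pics/w5.png

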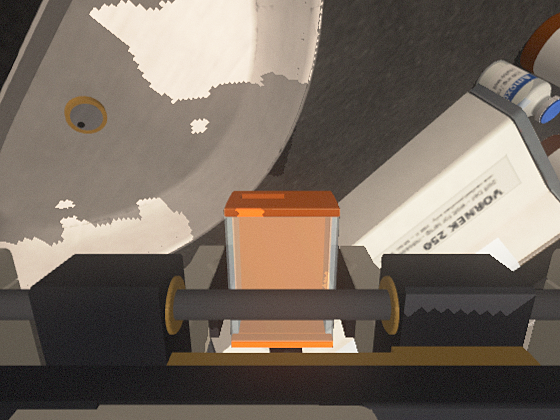

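The tag is already out. It lies in the dish at pixel (86,115), and the box at (283,270) is empty. I'll hold briefly and check where the tag is.

Call:
move_arm(rows=[{"translation": [0,0,0],"rot": [0,0,0],"hand": 1},{"translation": [0,0,0],"rot": [0,0,0],"hand": 1},{"translation": [0,0,0],"rot": [0,0,0],"hand": 1}])

```text
t: 12.8
eef_pos: [0.5651, -0.2083, 0.0999]
ee_rot: [2.661, 0.481, 2.266]
force: [-0.5, -1.1, 0.2]
width: 0.0496
gripper_force: 25.0
```

Run:
```python
from h import *
n='wrist';T=camT(n);im,d=arm.grab_frame(n);P=cloud(n,d);print('tag',P[118,80],P[115,86])
for l in ['tag','kidney_dish','tag_box']:
        print(n,l,[(w(T,r['point']).round(3).tolist(),round(r['p'],2)) for r in arm.pinpoint(l,n)[:2]])
s=arm.get_state();print(s['eef_pos'])
q=(R.from_euler('y',0,degrees=True)*R.from_euler('xyz',[np.pi,0,-np.pi-.016])).as_euler('xyz')
print(go([.55,-.18,.16],q))
```

```text
tag [ 0.48739841 -0.23196704  0.00679629] [ 0.48837832 -0.22878141  0.00724619]
wrist tag [([0.49, -0.229, 0.005], 0.8)]
wrist kidney_dish [([0.514, -0.211, 0.0], 0.64)]
wrist tag_box [([0.581, -0.211, 0.084], 0.79)]
[ 0.56537454 -0.20828761  0.10002349]
(array([ 0.03,  3.69, -5.72]), array([ 13.62,  36.62, -40.9 ]))
```

Call:
move_arm(rows=[{"translation": [0,1,-1.5],"rot": [0,0,0],"hand": 1},{"translation": [0,3,-4],"rot": [1.7,4.5,-5.1],"hand": 1},{"translation": [0,3.7,-5.7],"rot": [3.4,9.1,-10.2],"hand": 1},{"translation": [0,3.7,-5.7],"rot": [5.1,13.7,-15.3],"hand": 1},{"translation": [0,3.7,-5.7],"rot": [6.8,18.3,-20.4],"hand": 1},{"translation": [0,3.7,-5.7],"rot": [8.5,22.9,-25.5],"hand": 1},{"translation": [0,3.7,-5.7],"rot": [10.2,27.4,-30.7],"hand": 1},{"translation": [0,3.7,-5.7],"rot": [11.9,32,-35.8],"hand": 1}])

```text
t: 13.67
eef_pos: [0.5507, -0.1807, 0.1611]
ee_rot: [3.096, 0.104, 3.006]
force: [0.5, 0.1, -1.8]
width: 0.0498
gripper_force: 25.0
```

Run:
```python
from h import *
s=arm.get_state();print(s['eef_pos'],s['q'].round(2),s['t'])
for p in([.53,.05,.16],[.519,.327,.15]):print(go(p,[3.14,0.002,3.12]))
```

```text
[ 0.55066835 -0.18072079  0.16111829] [-0.    0.22 -0.37 -0.04 -0.87 -1.68] 13.6667
(array([ 5.14, 22.58,  0.61]), array([ 2.19,  5.99, -6.37]))
(array([10.05, 49.82,  2.36]), array([ 2.19,  5.99, -6.37]))
```

Call:
move_arm(rows=[{"translation": [0.5,2,0],"rot": [1,3,-3],"hand": 1},{"translation": [1.4,6,0.2],"rot": [2.2,6,-6.4],"hand": 1},{"translation": [2.2,10,0.4],"rot": [2.2,6,-6.4],"hand": 1},{"translation": [3,14,0.5],"rot": [2.2,6,-6.4],"hand": 1},{"translation": [3.8,18,0.6],"rot": [2.2,6,-6.4],"hand": 1},{"translation": [4.8,22,0.8],"rot": [2.2,6,-6.4],"hand": 1},{"translation": [5.6,26,1],"rot": [2.2,6,-6.4],"hand": 1},{"translation": [6.4,30,1.2],"rot": [2.2,6,-6.4],"hand": 1}])

```text
t: 14.33
eef_pos: [0.5285, 0.128, 0.1556]
ee_rot: [3.138, 0.004, 3.117]
force: [0.8, 0.6, -0.6]
width: 0.0495
gripper_force: 25.0
```

Run:
```python
from h import *
s=arm.get_state();print(s['eef_pos'],s['qd'].round(2),s['t'])
for p in([.519,.327,.13],[.519,.327,.0305]):print(go(p,[3.14,0.002,3.12]))
```

```text
[0.52851059 0.12802675 0.15561811] [ 0.85  0.13  0.14  0.01 -0.01 -0.84] 14.3333
(array([ 1.45, 19.86,  2.62]), array([ 0.09,  0.13, -0.18]))
(array([ 1.5 , 19.83, 12.57]), array([ 0.09,  0.13, -0.18]))
```

Call:
move_arm(rows=[{"translation": [0.4,4,0],"rot": [0,0,0],"hand": 1},{"translation": [0.8,8,0],"rot": [0,0,0],"hand": 1},{"translation": [1.2,12,0],"rot": [0,0,0],"hand": 1},{"translation": [1.4,16,0],"rot": [0,0,0],"hand": 1},{"translation": [1.5,19,0],"rot": [0,0,0],"hand": 1},{"translation": [1.5,19.9,1],"rot": [0,0,0],"hand": 1},{"translation": [1.5,19.9,2.5],"rot": [0,0,0],"hand": 1},{"translation": [1.5,19.9,2.5],"rot": [0,0,0],"hand": 1}])

```text
t: 15.0
eef_pos: [0.5176, 0.3251, 0.1277]
ee_rot: [-3.141, 0.0, 3.117]
force: [-0.9, -0.7, -3.2]
width: 0.0498
gripper_force: 25.0
```

Run:
```python
from h import *
s=arm.get_state();print(s['eef_pos'],s['ee_rot'],s['qd'].round(2),s['t'])
n='wrist';T=camT(n);im,d=arm.grab_frame(n);cv2.imwrite('pics/w6.png',im[:,:,::-1])
for l in ['lid_left_handle','tag_box']:
        print(n,l,[(w(T,r['point']).round(3).tolist(),round(r['p'],2)) for r in arm.pinpoint(l,n)[:2]])
for p in([.519,.327,.05],[.519,.327,.0305]):print(go(p,[3.14,0.002,3.12]))
```

```text
[0.51756142 0.3251012  0.1276957 ] [-3.14139982e+00  1.34513625e-04  3.11731444e+00] [-0.02 -0.03  0.01  0.01 -0.06 -0.  ] 15.0
wrist lid_left_handle [([0.525, 0.244, 0.068], 0.82)]
wrist tag_box [([0.521, 0.324, 0.104], 0.85), ([0.485, 0.316, 0.114], 0.5)]
(array([0.07, 0.2 , 8.12]), array([ 0.04,  0.1 , -0.23]))
(array([ 0.08,  0.19, 10.07]), array([ 0.04,  0.1 , -0.23]))
```

View pics/w6.png

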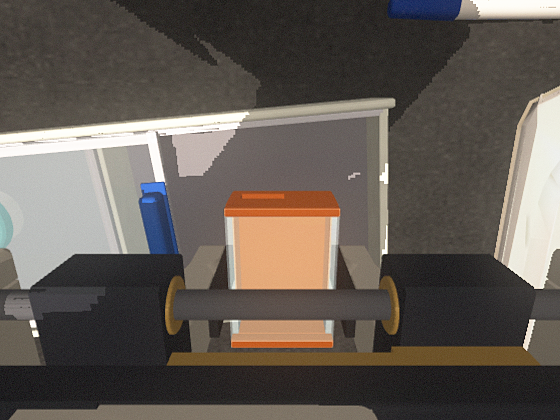

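The empty box is held at (283,270), clear of the lid edge at (160,190). Lowering it.

Call:
move_arm(rows=[{"translation": [0.1,0.2,3],"rot": [0,0,0],"hand": 1},{"translation": [0.1,0.2,6],"rot": [0,0,0],"hand": 1},{"translation": [0.1,0.2,8],"rot": [0,0,0],"hand": 1},{"translation": [0.1,0.2,9],"rot": [0,0,0],"hand": 1},{"translation": [0.1,0.2,9.5],"rot": [0,0,0],"hand": 1},{"translation": [0.1,0.2,9.9],"rot": [0,0,0],"hand": 1},{"translation": [0.1,0.2,10],"rot": [0,0,0],"hand": 1},{"translation": [0.1,0.2,10],"rot": [0,0,0],"hand": 1}])

```text
t: 15.82
eef_pos: [0.5193, 0.3281, 0.0321]
ee_rot: [3.138, 0.005, 3.116]
force: [-0.6, -0.4, -0.7]
width: 0.05
gripper_force: 25.0
```

Call:
move_arm(rows=[{"translation": [0,0,0.15],"rot": [0,0,0],"hand": 1},{"translation": [0,0,0.15],"rot": [0,0,0],"hand": 1},{"translation": [0,0,0.15],"rot": [0,0,0],"hand": 0.38},{"translation": [0,0,0.15],"rot": [0,0,0],"hand": 0.32},{"translation": [0,0,0.15],"rot": [0,0,0],"hand": 0.3},{"translation": [0,0,0.15],"rot": [0,0,0],"hand": 0.3},{"translation": [0,0,0.15],"rot": [0,0,0],"hand": 0.3}])

```text
t: 16.4
eef_pos: [0.5186, 0.3277, 0.0295]
ee_rot: [3.139, 0.004, 3.116]
force: [0.2, -0.5, -1.6]
width: 0.061
gripper_force: 0.0
```

Call:
move_arm(rows=[{"translation": [0,0,-2],"rot": [0,0,0],"hand": 0.3},{"translation": [0,0,-5],"rot": [0,0,0],"hand": 0.3},{"translation": [0,0,-9],"rot": [0,0,0],"hand": 0.3},{"translation": [0,-2,-13],"rot": [0,0,0],"hand": 0.5},{"translation": [0,-4,-14],"rot": [0,0,0],"hand": 0.5},{"translation": [0,-4,-14],"rot": [0,0,0],"hand": 0.5},{"translation": [0,-4,-14],"rot": [0,0,0],"hand": 0.5}])

```text
t: 16.98
eef_pos: [0.5173, 0.2869, 0.1708]
ee_rot: [3.137, 0.005, 3.115]
force: [0.3, 0.0, -1.1]
width: 0.045
gripper_force: 0.0
```

Run:
```python
from h import *
s=arm.get_state();print(s['eef_pos'],s['ee_rot'],s['t'])
n='wrist';T=camT(n);im,d=arm.grab_frame(n);save(im,'w7.png')
P=cloud(n,d)
m=(im[...,2]>120)&(im[...,0]<90)&(P[...,2]>.05)&(P[...,2]<.09)
k,lab,st,c=cv2.connectedComponentsWithStats(m.astype(np.uint8))
for i in range(1,k):
    if st[i,4]>80:
        q=P[lab==i];print(cv2.minAreaRect((q[:,:2]*1000).astype(np.float32)),np.median(q[:,2]))
for l in ['lid_left_handle','tag_box','slot']:
        print(n,l,[(w(T,r['point']).round(3).tolist(),round(r['p'],2)) for r in arm.pinpoint(l,n)[:2]])
for p in([.524,.242,.12],[.524,.242,.076]):print(go(p,[np.pi,0,-np.pi+.061]))
```

```text
[0.51734864 0.28688651 0.17080851] [3.13672049 0.00538766 3.11484138] 16.9833
((522.8689575195312, 243.096435546875), (70.97654724121094, 15.262924194335938), 3.9446847438812256) 0.05653417511274733
((520.3181762695312, 242.9381561279297), (52.86206817626953, 10.252216339111328), 4.358345985412598) 0.07054888635064704
wrist lid_left_handle [([0.527, 0.243, 0.064], 0.62), ([0.522, 0.206, -0.002], 0.43)]
wrist tag_box [([0.523, 0.328, 0.004], 0.71)]
wrist slot [([0.483, 0.318, 0.017], 0.88)]
(array([-0.83, -4.52,  4.81]), array([ 0.07,  0.14, -4.95]))
(array([-0.82, -4.53,  9.21]), array([ 0.07,  0.14, -4.95]))
```

View pics/w7.png

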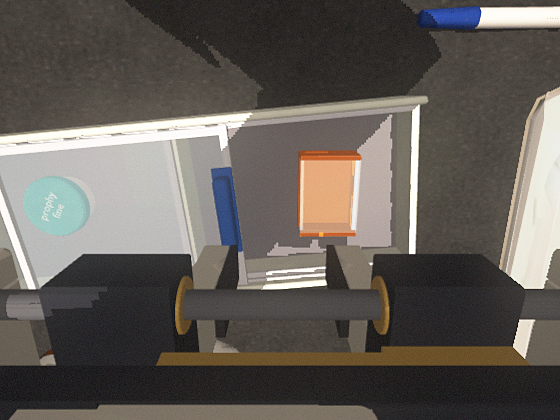

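The box is back flat in the left compartment at (330,193), the left lid's bar is at (227,210) and the pot at (57,205). Gripping the bar to shut the lid.

Call:
move_arm(rows=[{"translation": [-0.7,-4.5,3],"rot": [0,0,-5],"hand": 0.5},{"translation": [-0.7,-4.5,5],"rot": [0,0,-5],"hand": 0.5},{"translation": [-0.7,-4.5,6],"rot": [0,0,-5],"hand": 0.5},{"translation": [-0.7,-4.5,7.5],"rot": [0,0,-5],"hand": 0.5},{"translation": [-0.7,-4.5,9.2],"rot": [0,0,-5],"hand": 0.5},{"translation": [-0.7,-4.5,9.2],"rot": [0,0,-5],"hand": 0.5},{"translation": [-0.7,-4.5,9.2],"rot": [0,0,-5],"hand": 0.8},{"translation": [-0.7,-4.5,9.2],"rot": [0,0,-5],"hand": 1}], squeeze=15)

```text
t: 17.85
eef_pos: [0.5236, 0.2431, 0.0776]
ee_rot: [3.14, 0.004, -3.079]
force: [0.0, -0.1, 0.3]
width: 0.0358
gripper_force: 0.0
```

Call:
move_arm(rows=[{"translation": [0,0,0],"rot": [0,0,0],"hand": 1},{"translation": [0,0,0],"rot": [0,0,0],"hand": 1},{"translation": [0,0,0],"rot": [0,0,0],"hand": 1},{"translation": [0,0,0],"rot": [0,0,0],"hand": 1}])

```text
t: 18.18
eef_pos: [0.5235, 0.2432, 0.078]
ee_rot: [3.138, 0.005, -3.08]
force: [-1.2, 1.2, 1.9]
width: 0.0122
gripper_force: 15.0
```

Call:
move_arm(rows=[{"translation": [0,2,0],"rot": [0,0,0],"hand": 1},{"translation": [0,4,0],"rot": [0,0,0],"hand": 1},{"translation": [0,6,0],"rot": [0,0,0],"hand": 1},{"translation": [0,8,0],"rot": [0,0,0],"hand": 1},{"translation": [0,10,0],"rot": [0,0,0],"hand": 1},{"translation": [0,12,0],"rot": [0,0,0],"hand": 1},{"translation": [0,13.5,0],"rot": [0,0,0],"hand": 1},{"translation": [0,14.2,0],"rot": [0,0,0],"hand": 1}])

```text
t: 18.85
eef_pos: [0.5142, 0.3869, 0.0779]
ee_rot: [3.139, 0.004, -3.078]
force: [-2.4, -1.3, 6.3]
width: 0.0116
gripper_force: 15.0
```

Call:
move_arm(rows=[{"translation": [0,0.1,0],"rot": [0,0,0],"hand": 1},{"translation": [0,0.3,0],"rot": [0,0,0],"hand": 1},{"translation": [0,0.3,0],"rot": [0,0,0],"hand": 1}])

```text
t: 19.1
eef_pos: [0.5141, 0.388, 0.0779]
ee_rot: [3.14, 0.004, -3.079]
force: [-2.2, -2.2, 6.2]
width: 0.0117
gripper_force: 15.0
```

Call:
move_arm(rows=[{"translation": [0,0.3,0],"rot": [0,0,0],"hand": 1},{"translation": [0,0.5,0],"rot": [0,0,0],"hand": 1},{"translation": [0,0.5,0],"rot": [0,0,0],"hand": 1}])

```text
t: 19.35
eef_pos: [0.514, 0.3883, 0.0777]
ee_rot: [-3.136, 0.002, -3.08]
force: [2.4, -15.7, 10.3]
width: 0.0119
gripper_force: 15.0
```

Stop reached (15.7 N), so the lid is shut. Releasing and lifting clear.

Call:
move_arm(rows=[{"translation": [0,-0.5,0],"rot": [0,0,0],"hand": 1},{"translation": [0,-0.5,0],"rot": [0,0,0],"hand": 0.6},{"translation": [0,-0.5,0],"rot": [0,0,0],"hand": 0.5},{"translation": [0,-0.5,0],"rot": [0,0,0],"hand": 0.5},{"translation": [0,-0.5,-3],"rot": [0,0,0],"hand": 0.5},{"translation": [0,-3,-7],"rot": [0,0,0],"hand": 0.5},{"translation": [0,-7,-11],"rot": [0,0,0],"hand": 0.5},{"translation": [0,-11,-15],"rot": [0,0,0],"hand": 0.5}])

```text
t: 20.02
eef_pos: [0.5187, 0.3069, 0.2035]
ee_rot: [3.139, 0.004, -3.078]
force: [0.6, -0.8, -0.7]
width: 0.0433
gripper_force: 0.0
```

Call:
move_arm(rows=[{"translation": [0,-4,-4],"rot": [0,0,0],"hand": 0.5},{"translation": [0,-4,-4],"rot": [0,0,0],"hand": 0.5},{"translation": [0,-4,-4],"rot": [0,0,0],"hand": 0.5},{"translation": [0,-4,-4],"rot": [0,0,0],"hand": 0.5},{"translation": [0,-4,-4],"rot": [0,0,0],"hand": 0.5}])

```text
t: 20.43
eef_pos: [0.5208, 0.2672, 0.2412]
ee_rot: [3.14, 0.003, -3.08]
force: [0.4, 0.8, -0.2]
width: 0.0438
gripper_force: 0.0
```

Run:
```python
from h import *
s=arm.get_state();print(s['eef_pos'],s['qd'].round(3),s['t'])
n='wrist';im,d=arm.grab_frame(n)
P=cloud(n,d)
m=(im[...,2]>120)&(im[...,0]<90)&(P[...,2]>.045)&(P[...,2]<.09)
k,lab,st,c=cv2.connectedComponentsWithStats(m.astype(np.uint8))
for i in range(1,k):
    if st[i,4]>80:
        q=P[lab==i];print(cv2.minAreaRect((q[:,:2]*1000).astype(np.float32)),np.median(q[:,2]))
for n in('wrist','scene'):
    if n=='scene':arm.grab_frame(n)
    T=camT(n)
    for l in ['case','lid_left_handle','lid_right_handle','tag']:
        print(n,l,[(w(T,r['point']).round(3).tolist(),round(r['p'],2)) for r in arm.pinpoint(l,n)[:2]])
```

```text
[0.52077912 0.2671842  0.24124157] [ 0.007  0.017 -0.005  0.    -0.002  0.001] 20.4333
((537.6686401367188, 23.7836856842041), (70.38175201416016, 16.63379669189453), 3.632657289505005) 0.0625394513428919
((513.7330322265625, 385.05255126953125), (70.83686065673828, 15.18558406829834), 3.4406635761260986) 0.07050354065150133
wrist case [([0.525, 0.205, -0.001], 0.71)]
wrist lid_left_handle []
wrist lid_right_handle [([0.535, 0.023, 0.053], 0.85)]
wrist tag []
scene case [([0.525, 0.202, -0.002], 0.84)]
scene lid_left_handle [([0.515, 0.379, 0.062], 0.79)]
scene lid_right_handle [([0.538, 0.022, 0.059], 0.71)]
scene tag [([0.492, -0.226, 0.001], 0.6)]
```

Run:
```python
from h import *
n='wrist';im,d=arm.grab_frame(n);P=cloud(n,d);save(im,'w8.png')
c=np.array([.525,.204]);a=.062;Q=P[...,:2]-c;x=Q[...,0]*np.cos(a)+Q[...,1]*np.sin(a);y=-Q[...,0]*np.sin(a)+Q[...,1]*np.cos(a);z=P[...,2]
m=(abs(x)<.05)&(z>.045)&(z<.062);print('rim y',np.percentile(y[m],[.5,99.5]))
b=(im[...,2]>120)&(im[...,0]<90)&(z>.045)&(z<.09)&(abs(x)<.05)
for s in(-1,1):
    k=b&(y*s>.1);print(s,np.percentile(y[k],[2,50,98]))
```

```text
rim y [-0.18458632  0.18502144]
-1 [-0.18656613 -0.17873524 -0.17343958]
1 [0.1741558  0.18038554 0.18723355]
```

View pics/w8.png

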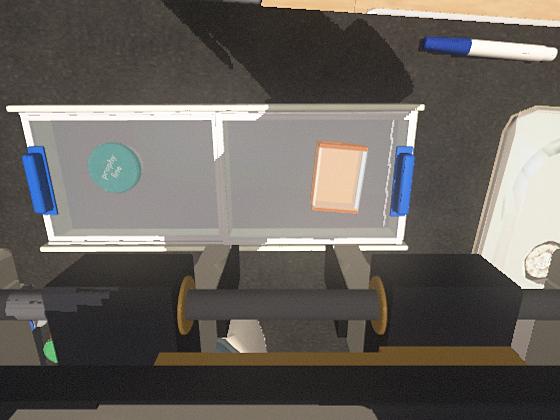

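Both bars, at (38,180) and (403,180), are the same distance from the case centre, so both lids are shut. The box at (340,178) lies flat in its compartment and the pot is at (114,167).

```bash
python3 -c "
from station import arm
print(arm.job_done())"
```

```text
the job is handed in; nothing more can be done
None
```

I've handed the job in after about 20 s of robot time: the last camera checks put the tag in the kidney dish, the empty box flat in its own compartment and both lids shut, but the hand-in returned no verdict.

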